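Offer up the top half of a plaster mould

TASK

First clear the red-handled scraper off the lower half of the plaster mould and put it in the blue tool tray. Then take the mould's upper half by its wooden handle, lift it over the top edge of the plywood splash board without bumping the board, and hold it hovering just above the lower half, the underside about 15 mm above the lower half's flat face, level, centred and square with it (either way round) and not touching it. Finish while still holding it there, and leave everything else where it stands.

Things in the scene. Friction and masses are not known exactly. Their poses are not given: they have to be found in the camera images.
- upper_grip (a point): centre of the wooden handle of the loose upper mould half (0.5 kg): off-white plaster slab 110 (x) x 84 (y) x 40 mm, lying flat, with a brown wooden bar on top, 70 (x) x 24 (y) x 50 mm high. The point is 65 mm above the slab's underside, 25 mm below the bar's top; x along the 110 mm side, z up. Sockets 10 mm deep underneath. Which side of the board it starts on varies.
- lower_face (a point): centre of the flat top face, 45 mm above the table, of the lower mould half: fixed off-white plaster block 110 (x) x 84 (y) mm with an open pocket 50 x 36, 22 mm deep, and four blue-grey keys 12 mm square, 6 mm high, at x +-45, y +-32 mm. x along the 110 mm side, z up. On the other side of the splash board from the upper half, which fits either way round.
- scraper_mid (a point): centre of the loose scraper (90 g) lying flat across the lower half's face: 150 mm long (x), red plastic handle 22 wide (y) x 20 mm high from x -75 to +25 mm, steel blade 24 wide, 3 mm thick from +25 to +75. The point is midway along, on the handle, 10 mm above its underside; it balances within 5 mm of there.
- tray: blue open tool tray, fixed, outside 130 (x) x 240 (y) x 30 mm high, walls and floor 5 mm thick. Origin at the centre of its underside, on the table; z up. It is empty and lies beyond the end of the splash board.
- splash_board: fixed upright plywood board 220 long (its x, pointing roughly away from the robot) x 16 thick (y) x 100 mm high, on two low feet 70 mm wide; it stands between the two mould halves. Origin at the centre of its underside, on the table.
- mixing_cup: black rubber mixing bowl, 96 mm across, 75 mm high; leave alone. Origin at its underside.
- water_jar: glass jar with a white lid, 68 mm across, 85 mm high; leave alone. Origin at its underside.
- release_bottle: yellow bottle, 60 mm across, 110 mm high; leave alone. Origin at its underside.
- brush: brush lying on the table; leave alone. Origin at its underside.
- mallet: hammer lying on the table; leave alone. Origin at its underside.

How it is judged:
On the way, in this order (a step that is already met when the one before it is completed fails the run):
1. the scraper lies in the tray, let go (x of scraper_mid in the frame of tray between -0.062 and 0.062 m and y of scraper_mid in the frame of tray between -0.117 and 0.117 m and z of scraper_mid in the frame of tray below 0.035 m and contact force between scraper and the fingers below 0.1 N), for 0.2 s.
2. the upper half has been lifted above the height of the splash board (height (world z) of upper_grip above 0.165 m), for 0.1 s.
At the end, for the whole second after the job is handed in: Upper half held still in the fingers over the lower half: centred within 8 mm each way, square within 0.1 rad (either way round), level within 0.08 rad, underside 7.5 to 24 mm above the face, touching neither lower half nor scraper; scraper released in the tray, its centre under 35 mm high (all of step 1 and x of upper_grip in the frame of lower_face between -0.008 and 0.008 m and y of upper_grip in the frame of lower_face between -0.008 and 0.008 m and z of upper_grip in the frame of lower_face between 0.0725 and 0.089 m and angle between the x axis of upper_grip and the x axis of lower_face, either way round below 0.1 rad and angle between upper_grip's own z axis and vertical below 0.08 rad and linear speed of upper below 0.02 m/s and contact force between upper and lower below 0.1 N and contact force between upper and scraper below 0.1 N and contact force between upper and the fingers above 1 N); the arm keeps its last pose, push and grip.
It fails at once if the upper half touches the lower half (contact force between upper and lower above 1 N).
It fails at once if the splash board is bumped (over 2 N) (contact force between splash_board and anything else above 2 N).
It fails at once if the upper half crosses the line of the splash board with its underside lower than the board's top edge (y of upper_grip in the frame of splash_board between -0.03 and 0.03 m and height (world z) of upper_grip below 0.163 m).
It fails at once if a bystander (bowl, jar, bottle, brush or hammer) is moved more than 30 mm (distance of any of mixing_cup, water_jar, release_bottle, brush, mallet from where it was at the start of the episode above 0.03 m).
It also fails if it takes over 64 s, if anything falls off the work surface, if the arm or the gripper's body presses on something with over 40 N, if the wrist force passes 120 N, or if a joint passes its speed limit or range.

ROBOT

A 6-joint arm with a two-finger parallel gripper is mounted at the origin on the work surface. World frame = base frame: x ahead of the robot, y to its left, z up, the work surface at z = 0. Lengths are in m, angles in rad, forces in N, time in s.
With the tool pointing down it reaches from about 0.35 to 0.85 m from the base axis. Payload 8.1 kg.
Tool frame: the origin (TCP) lies at the very end of the fingers, on their centre line; the grasp point (between the pads) lies robot.grip_point_offset behind it (robot.grip_point_offset is the distance from the TCP to the grasp point, in m); z points along the fingers, y is the line along which they close (so a half turn about z gives the same grasp; the last joint's range is limited). The gripper opens to 93 mm and grips with 3 to 60 N. Pads are 15 mm wide; open, the fingers measure 128 mm over their backs; the gripper's body (75 mm by 188 mm) begins 65 mm behind the grasp point.
Start: joints at [-1.216, 0.13, 1.488, -0, 1.523, -0.085], TCP at [0.255, -0.543, 0.219] pointing down, gripper open.
Joint ranges: [-2.96, 2.96], [-0.89, 2.26], [0.02, 2.5], [-1.34, 4.48], [0, 2.73], [-2.66, 2.66]. Speed limits (rad/s): [2.39, 2.39, 2.79, 3.14, 3.14, 3.14].

INTERFACE

Orientations are given as a rotation vector (axis times angle).
In Python, from plant import robot, eyes gives the robot as it stands. The module is installed in compiled form; this text tells all that it offers.
- The arm moves only by the tool apply_moves, never from a script. Its argument "steps" is one flat list of numbers, 7 for each row, row after row: the shift along the tool's x, y, z in units of 30 mm (1.0 is 30 mm), then the turn, a rotation vector about the tool's x, y, z in units of 6 degrees (1.0 is 6 degrees), then the opening in per cent of the stroke, from 0 (shut) to 100 (fully open). In form: [dx, dy, dz, ax, ay, az, fingers, dx, dy, dz, ax, ay, az, fingers, ...]. A call has 1 to 12 rows; each row shifts and turns the commanded pose from where the row before left it, along the tool's axes as they then stand; what a row does not reach is not made up. A row lasts 1/12 s, in which the tool goes at most 41.7 mm and 7.16 degrees, less where a joint would pass 70% of its speed; a pose out of reach is approached as far as the arm can. A call is refused whole if a number of a shift passes 1 or a number of a turn 1, either way. A call with a gripper value outside its range is refused whole. The fingers move at their own pace and stop on an object; "grip_force" is the grip in N (left out, the last holds). Time passes only in rows, so rows that do not move let the fingers close. It gives the time, the measured TCP pose, the force, the opening and the grip force at its end, in the units of the state.
- robot.read_state(): the state, without advancing time (a new reading comes with each control period).
- eyes.read_camera(name): name is "scene" or "top"; returns the picture (480x640x3 uint8, red, green, blue); there is no depth.
- eyes.calibration(name): a dict with "K" (3x3 intrinsics, pixels), "R" (3x3) and "t" (3): a world point X has camera coordinates R X + t. Camera axes: x right, y down, z forward; pixel columns grow to the right and rows downward; lengths in m; the calibration is good to about 2 mm. A picture is of the moment at which its call begins. calibration takes no time and is no camera call.
- robot.close_job(): hands the job in; it is judged then, once.
Trained networks look in the newest picture that a camera, given by its name, has taken for a name from the list of things; names that differ only in an ending like _2 or _b are one class to them, and where a whole thing is asked for, a point or a joint stands for the part that bears it (a point fixed in the world has none). Each returns a list of dicts, best first, with "conf" (0 to 1); they miss things now and then, are a little off and sometimes report something else, mostly with a low value. They report only what shows in the picture. A call takes as long as a camera call.
- eyes.search_frame(camera, thing): "rect" ([left, top, width, height] in pixels, round what is visible of it).
- eyes.place_of(camera, thing): "xy" ([column, row] in pixels: a listed point, or the origin of a listed thing).
The state is a dict: "t": time; "q": joint angles; "dq": joint speeds; "joint_torque": joint torques, N m; "tool_pos": TCP position; "orientation": TCP orientation; "force": force on the tool from outside, world axes, zero at the start; "wrist_torque": the same for the moment, N m; "opening": finger opening in m; "gripper_force": force on a finger pad.
Only numpy, scipy, OpenCV 4.12 (cv2) and the standard library are available. Lean on these libraries where they do the work, as an engineer would, in place of code of your own. Each camera call takes 0.05 s, during which the arm holds its last target. There are 200 camera calls.

## Working session

There is one attempt and no reset: what is moved stays moved. The work goes in short steps, Python scripts to look and compute and a tool call to move; the robot and the scene stay as the last step left them, time stands still between calls to the robot, and variables do not carry over. Pictures are saved under pics/ and viewed, at most 13 in all, crops included, and the job is handed in when it is done.

Besides the shell and the picture viewer there is one more tool, called as a command line: name --argument value ..., lists and objects as JSON in quotes. apply_moves: Moves the arm, as the interface text tells. Its arguments: {"type":"object","properties":{"steps":{"type":"array"},"grip_force":{"type":"number"}},"required":["steps"]}

```bash
mkdir -p pics
cat > h.py <<'E'
import numpy as np,cv2
from plant import robot,eyes
from scipy.spatial.transform import Rotation as R
def cal(c):
    d=eyes.calibration(c);return np.array(d["K"]),np.array(d["R"]),np.array(d["t"])
def ray(c,uv,z):
    K,Rm,t=cal(c);C=-Rm.T@t;d=Rm.T@np.linalg.inv(K)@np.array([uv[0],uv[1],1.]);return C+d*(z-C[2])/d[2]
def proj(c,X):
    K,Rm,t=cal(c);p=K@(Rm@np.array(X)+t);return p[:2]/p[2]
def snap(c,name=None):
    im=eyes.read_camera(c)
    if name: cv2.imwrite(f"pics/{name}.png",np.array(im)[:,:,::-1])
    return np.array(im)
E
python3 - <<'E'
from h import *
print(robot.read_state(),robot.grip_point_offset)
Z=dict(upper_grip=.065,lower_face=.045,scraper_mid=.055,tray=0,splash_board=0,mixing_cup=0,water_jar=0,release_bottle=0,brush=0,mallet=0)
for c in("top","scene"):
    snap(c,c+"0");K,Rm,t=cal(c);print(c,-Rm.T@t)
    for n,z in Z.items():
        for r in eyes.place_of(c,n)[:2]: print(n,np.round(r["xy"],1),round(r["conf"],2),ray(c,r["xy"],z).round(4))
E
```

```text
{'t': 0.0, 'q': array([-1.21642884e+00,  1.31196152e-01,  1.48923706e+00,  2.31380771e-05,
        1.52298617e+00, -8.53627163e-02]), 'dq': array([ 0.00048293, -0.00061867, -0.00099708, -0.00011147, -0.00044123,
       -0.0006209 ]), 'joint_torque': array([-1.58501025e-03, -5.59842789e+01, -4.91764748e+01,  7.65740848e-02,
        3.53083864e-02, -1.18179255e-04]), 'tool_pos': array([ 0.25527387, -0.54237898,  0.21758972]), 'orientation': array([-3.06419540e+00, -6.84777776e-01,  3.48607005e-04]), 'force': array([ 1.02439684, -0.03989419, -0.31074933]), 'wrist_torque': array([ 0.0105581 ,  0.01697778, -0.02742397]), 'gripper_force': 0.0, 'opening': 0.09330079630572548} 0.0188
top [ 0.18535637 -0.00793594  1.6013858 ]
upper_grip [257.  247.4] 0.77 [0.4895 0.1969 0.065 ]
lower_face [406.1 245.9] 0.9 [ 0.4967 -0.2585  0.045 ]
lower_face [497.5 287.2] 0.21 [ 0.3688 -0.5293  0.045 ]
scraper_mid [402.4 247.4] 0.79 [ 0.4901 -0.2454  0.055 ]
scraper_mid [154.2 250.6] 0.31 [0.4825 0.5116 0.055 ]
splash_board [323.7 274.6] 0.68 [ 0.4151 -0.005   0.    ]
splash_board [470.2 229.9] 0.35 [ 0.557 
[... 276 characters left out ...]
-0.2986  0.    ]
mallet [496.1 284.1] 0.64 [ 0.3838 -0.5408  0.    ]
scene [ 1.56929654 -0.14051232  1.12974888]
upper_grip [381.8 234.3] 0.65 [0.4953 0.1965 0.065 ]
lower_face [234.3 248.2] 0.6 [ 0.4997 -0.2567  0.045 ]
scraper_mid [237.5 245.5] 0.83 [ 0.4989 -0.2462  0.055 ]
tray [325.  296.9] 0.74 [0.6736 0.002  0.    ]
tray [147.1 238.2] 0.36 [ 0.3881 -0.5405  0.    ]
splash_board [313.5 232.3] 0.97 [ 0.4028 -0.0048  0.    ]
mixing_cup [422.6 291.1] 0.71 [0.6756 0.2903 0.    ]
water_jar [481.6 240.9] 0.94 [0.4856 0.5348 0.    ]
release_bottle [160.7 279.5] 0.73 [ 0.5683 -0.4767  0.    ]
brush [224.6 298.2] 0.59 [ 0.6547 -0.2864  0.    ]
mallet [147.7 236.7] 0.94 [ 0.3813 -0.5395  0.    ]
```

View pics/top0.png

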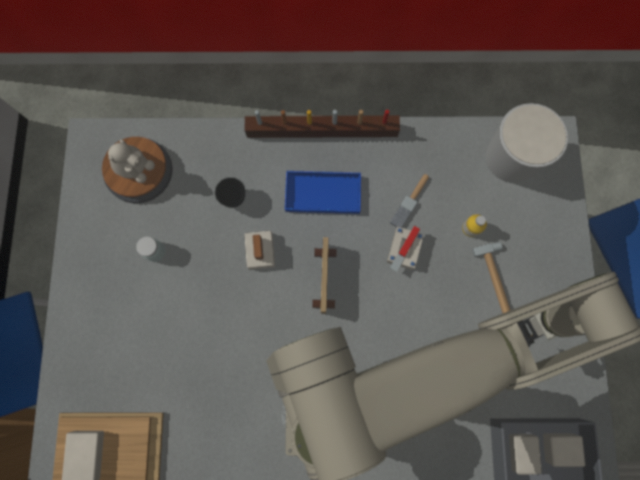

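View pics/scene0.png

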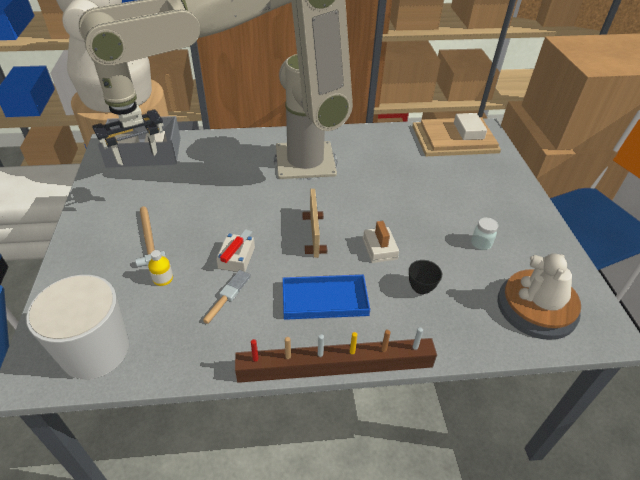

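The top view shows the upper half at (258,248), the board at (324,275), the lower half with the red scraper at (405,245), and the tray at (324,192). The scene view agrees. Next I'll get the yaw angles from colour masks.

```bash
cat > seg.py <<'E'
from h import *
def blob(im,c,near,cond,rad):
    h=cv2.cvtColor(im,cv2.COLOR_RGB2HSV).astype(int);H,S,V=h[...,0],h[...,1],h[...,2]
    m=cond(H,S,V).astype(np.uint8)
    k=np.zeros_like(m);cv2.circle(k,tuple(int(x) for x in near),rad,1,-1);m=m*k
    n,l,st,ce=cv2.connectedComponentsWithStats(m)
    i=1+np.argmax(st[1:,4]);return (l==i)
def outline(c,m,z):
    pts=np.argwhere(m)[:,::-1]
    w=np.array([ray(c,p,z)[:2] for p in pts]).astype(np.float32)*1000
    (cx,cy),(a,b),_=r=cv2.minAreaRect(w)
    B=cv2.boxPoints(r);e=max([B[1]-B[0],B[2]-B[1]],key=np.linalg.norm)
    return (round(cx,1),round(cy,1)),sorted((round(a,1),round(b,1))),round(np.degrees(np.arctan2(e[1],e[0]))%180,1),len(pts)
red=lambda H,S,V:((H<6)|(H>172))&(S>150)&(V>80)
brown=lambda H,S,V:(H<16)&(S>80)
white=lambda H,S,V:(S<60)&(V>165)
blue=lambda H,S,V:(H>105)&(H<130)&(S>150)
E
python3 - <<'E'
from seg import *
T=cv2.imread("pics/top0.png")[:,:,::-1].copy();S=cv2.imread("pics/scene0.png")[:,:,::-1].copy()
for nm,c,im,near,cond,rad,z in [("scr","top",T,(405,245),red,30,.065),("scr","scene",S,(235,248),red,30,.065),
 ("hand","top",T,(258,247),brown,25,.09),("hand","scene",S,(382,234),brown,22,.09),
 ("upper","top",T,(258,250),white,25,.04),("lower","top",T,(405,250),white,30,.045),("upper","scene",S,(382,245),white,25,.04),
 ("tray","top",T,(324,192),blue,60,.03)]:
    print(nm,c,outline(c,blob(im,c,near,cond,rad),z))
def up(im,x,y): return cv2.resize(im[y-40:y+40,x-40:x+40],(390,390),interpolation=cv2.INTER_CUBIC)
cv2.imwrite("pics/crop1.png",np.hstack([up(T,258,250),up(T,405,250)])[:,:,::-1])
E
```

```text
scr top ((508.8, -264.7), [17.8, 94.5], np.float32(149.7), 174)
scr scene ((521.3, -262.9), [29.2, 108.6], np.float32(149.3), 248)
hand top ((487.5, 192.8), [22.7, 71.0], np.float32(5.6), 172)
hand scene ((515.7, 189.8), [38.9, 109.8], np.float32(2.6), 272)Traceback (most recent call last):
  File "<stdin>", line 7, in <module>
  File "seg.py", line 7, in blob
    i=1+np.argmax(st[1:,4]);return (l==i)
        ~~~~~~~~~^^^^^^^^^^
    return _wrapfunc(a, 'argmax', axis=axis, out=out, **kwds)
    return bound(*args, **kwds)
ValueError: attempt to get argmax of an empty sequence
```

```bash
sed -i 's/^white=.*/white=lambda H,S,V:(S<60)\&(V>140)/' seg.py
python3 - <<'E'
from seg import *
T=cv2.imread("pics/top0.png")[:,:,::-1].copy();S=cv2.imread("pics/scene0.png")[:,:,::-1].copy()
hs=cv2.cvtColor(T,cv2.COLOR_RGB2HSV);print(hs[262,258],hs[235,399],hs[262,412],hs[275,285])
for nm,c,im,near,cond,rad,z in [
 ("upper","top",T,(258,250),white,25,.04),("lower","top",T,(405,250),white,30,.045),("upper","scene",S,(382,245),white,25,.04),
 ("tray","top",T,(324,192),blue,60,.03)]:
    try:print(nm,c,outline(c,blob(im,c,near,cond,rad),z))
    except ValueError as e:print(nm,"none")
def up(im,x,y): return cv2.resize(im[y-40:y+40,x-40:x+40],(390,390),interpolation=cv2.INTER_CUBIC)
cv2.imwrite("pics/crop1.png",np.hstack([up(T,258,250),up(T,405,250)])[:,:,::-1])
E
```

```text
[ 23  26 158] [ 18  25 156] [107  59 126] [ 50   7 114]
upper top ((491.8, 197.0), [79.2, 106.0], np.float32(5.1), 380)
lower top ((511.5, -233.1), [35.4, 93.9], np.float32(151.2), 210)
upper scene ((524.1, 219.3), [104.2, 218.0], np.float32(150.8), 1094)
tray none
```

View pics/crop1.png

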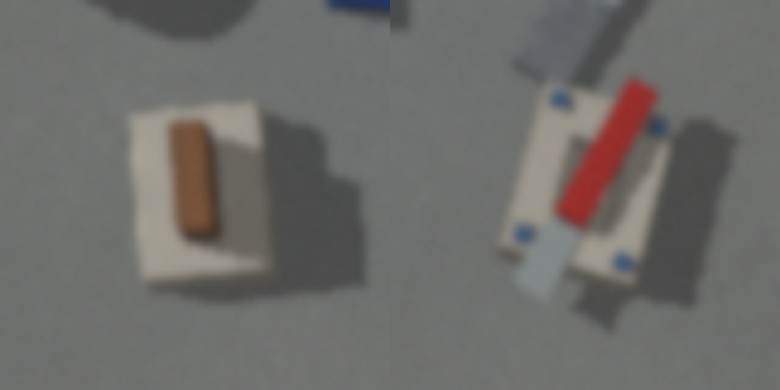

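The crop shows the upper half's handle at about +5° yaw. The lower half is at about -15°, and the scraper at about -30° with its blade toward the robot and left. I'll turn the tool by 55°, then measure the tray.

apply_moves --steps '[0, 0, 0, 0, 0, 0.92, 60, 0, 0, 0, 0, 0, 0.92, 60, 0, 0, 0, 0, 0, 0.92, 60, 0, 0, 0, 0, 0, 0.92, 60, 0, 0, 0, 0, 0, 0.92, 60, 0, 0, 0, 0, 0, 0.92, 60, 0, 0, 0, 0, 0, 0.92, 60, 0, 0, 0, 0, 0, 0.92, 60, 0, 0, 0, 0, 0, 0.92, 60, 0, 0, 0, 0, 0, 0.92, 60]' --grip_force 20

```text
t: 1.93
tool_pos: [0.2555, -0.5429, 0.2186]
orientation: [-3.033, 0.82, -0.0]
force: [-0.1, -0.9, 0.4]
opening: 0.0559
gripper_force: 0.0
```

```bash
cat >> h.py <<'E'
def go(p,yaw=None):
    s=robot.read_state();M=R.from_rotvec(s["orientation"]);d=M.inv().apply(np.array(p)-s["tool_pos"])/.03
    x=M.as_matrix()[:,0];z=M.as_matrix()[:,2]
    y0=np.degrees(np.arctan2(x[1],x[0]))
    print("t",s["t"],"pos",s["tool_pos"].round(4),"yaw",y0.round(2),"tilt",z.round(4),"open",round(s["opening"],4),"f",s["force"].round(1),"q",s["q"].round(2))
    print("units",d.round(2))
    if yaw is not None: print("az units (tool)",round(-(((yaw-y0+180)%360)-180)/6,2), "level turn x,y units",(M.inv().apply(np.cross(z,[0,0,-1]))[:2]*np.degrees(1)/6).round(2))
E
python3 - <<'E'
from seg import *
go([.490,-.249,.2],-30)
T=cv2.imread("pics/top0.png")[:,:,::-1].copy();hs=cv2.cvtColor(T,cv2.COLOR_RGB2HSV);print(hs[192,324])
m=blob(T,"top",(324,192),lambda H,S,V:(H>100)&(H<130)&(S>150),60);print(outline("top",m,.02))
m=blob(T,"top",(324,275),lambda H,S,V:(H>8)&(H<25)&(S>60),60);print("board",outline("top",m,.1))
E
```

```text
t 1.9333 pos [ 0.2555 -0.5429  0.2186] yaw -30.27 tilt [ 0.  0. -1.] open 0.0559 f [-0.1 -0.9  0.4] q [-1.22  0.13  1.49  0.    1.52  0.88]
units [  1.81 -12.4    0.62]
az units (tool) -0.05 level turn x,y units [-0. -0.]
[111 183 138]
((679.2, -2.9), [127.7, 232.8], np.float32(88.3), 2749)Traceback (most recent call last):
  File "<stdin>", line 5, in <module>
  File "seg.py", line 10, in outline
    w=np.array([ray(c,p,z)[:2] for p in pts]).astype(np.float32)*1000
                ~~~^^^^^^^
  File "h.py", line 7, in ray
    K,Rm,t=cal(c);C=-Rm.T@t;d=Rm.T@np.linalg.inv(K)@np.array([uv[0],uv[1],1.]);return C+d*(z-C[2])/d[2]
           ~~~^^^
  File "h.py", line 5, in cal
    d=eyes.calibration(c);return np.array(d["K"]),np.array(d["R"]),np.array(d["t"])
ValueError: time passes only in moves, steps and waits
```

apply_moves --steps '[0.15, -1, 0, 0, 0, 0, 60, 0.15, -1, 0, 0, 0, 0, 60, 0.15, -1, 0, 0, 0, 0, 60, 0.15, -1, 0, 0, 0, 0, 60, 0.15, -1, 0, 0, 0, 0, 60, 0.15, -1, 0, 0, 0, 0, 60, 0.15, -1, 0, 0, 0, 0, 60, 0.15, -1, 0, 0, 0, 0, 60, 0.15, -1, 0, 0, 0, 0, 60, 0.15, -1, 0, 0, 0, 0, 60, 0.15, -1, 0, 0, 0, 0, 60, 0.16, -1, 0, 0, 0, 0, 60]'

```text
t: 2.93
tool_pos: [0.4833, -0.257, 0.2188]
orientation: [3.034, -0.813, 0.001]
force: [0.9, 0.0, -0.6]
opening: 0.056
gripper_force: 0.0
```

apply_moves --steps '[0, -0.4, 1, 0, 0, 0, 60, 0, 0, 1, 0, 0, 0, 60, 0, 0, 1, 0, 0, 0, 60, 0, 0, 0, 0, 0, 0, 60, 0, 0, 0, 0, 0, 0, 60]'

```text
t: 3.35
tool_pos: [0.4871, -0.247, 0.1272]
orientation: [-3.033, 0.813, 0.007]
force: [0.3, 0.9, 1.3]
opening: 0.0556
gripper_force: 0.0
```

```bash
sed -i 's/^def cal/import functools\n@functools.cache\ndef cal/' h.py
python3 - <<'E'
from seg import *
go([.490,-.249,.05],-30)
T=snap("top")
S=snap("scene")
def up(im,x,y): return cv2.resize(im[y-40:y+40,x-40:x+40],(390,390),interpolation=cv2.INTER_CUBIC)
cv2.imwrite("pics/crop2.png",np.hstack([up(T,405,250),up(S,235,230)])[:,:,::-1])
for p in ([.49,-.249,.055],robot.read_state()["tool_pos"]): print(proj("top",p),proj("scene",p))
E
```

```text
t 3.35 pos [ 0.4871 -0.247   0.1272] yaw -29.99 tilt [-0.0037  0.0023 -1.    ] open 0.0556 f [0.3 0.9 1.3] q [-0.56  0.05  1.74 -0.    1.35  1.53]
units [0.13 0.01 2.57]
az units (tool) 0.0 level turn x,y units [-0.    0.04]
[403.57694442 247.41970551] [236.60102109 243.4783985 ]
[407.34684888 242.58085915] [234.37490393 225.09109807]
```

View pics/crop2.png

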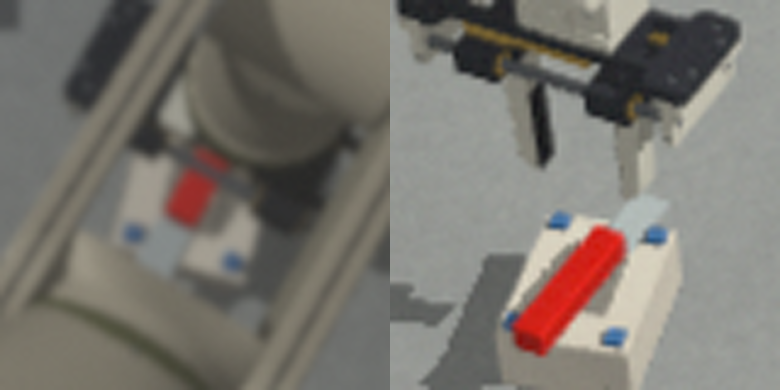

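The crop shows the fingers straddling the red handle, with the projected mid point lying on the handle near the blade end. Descending and gripping now.

apply_moves --steps '[0.1, 0, 1, 0, 0, 0, 60, 0, 0, 1, 0, 0, 0, 60, 0, 0, 0.55, 0, 0, 0, 60, 0, 0, 0, 0, 0, 0, 60, 0, 0, 0, 0, 0, 0, 0, 0, 0, 0, 0, 0, 0, 0, 0, 0, 0, 0, 0, 0, 0, 0, 0, 0, 0, 0, 0, 0, 0, 0, 0, 0, 0, 0, 0]'

```text
t: 4.2
tool_pos: [0.4921, -0.2501, 0.0538]
orientation: [3.034, -0.813, 0.004]
force: [-0.8, -1.1, 1.0]
opening: 0.0273
gripper_force: 0.4
```

apply_moves --steps '[0, 0, -0.5, 0, 0, 0, 0, 0, 0, -1, 0, 0, 0, 0, 0, 0, -1, 0, 0, 0, 0, 0, 0, -1, 0, 0, 0, 0, 0, 0, 0, 0, 0, 0, 0, 0, 0, 0, 0, 0, 0, 0]'

```text
t: 4.7
tool_pos: [0.4927, -0.2504, 0.1602]
orientation: [3.033, -0.813, 0.008]
force: [0.5, -0.5, -1.4]
opening: 0.0215
gripper_force: 19.8
```

Run:
```python
from seg import *
go([.678,-.002,.15],90)
S=snap("scene","s3")
x,y=235,215
cv2.imwrite("pics/crop3.png",cv2.resize(S[y-50:y+50,x-50:x+50],(400,400))[:,:,::-1])
```

```text
t 4.7 pos [ 0.4927 -0.2504  0.1602] yaw -30.0 tilt [ 0.0047 -0.003  -1.    ] open 0.0215 f [ 0.5 -0.5 -1.4] q [-0.56  0.03  1.7  -0.    1.4   1.53]
units [  1.21 -10.26   0.34]
az units (tool) -20.0 level turn x,y units [ 0.   -0.05]
```

View pics/crop3.png

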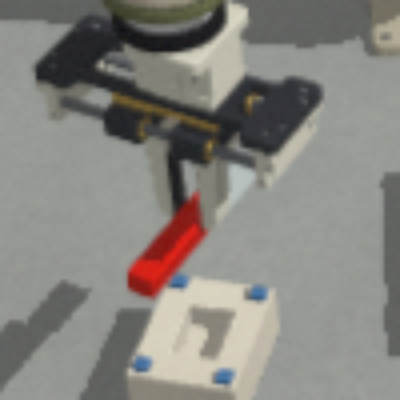

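Scraper is held level and the lower half is now clear. Carrying it to the tray.

apply_moves --steps '[0.1, -0.85, 0, 0, 0, 0, 0, 0.1, -0.85, 0, 0, 0, 0, 0, 0.1, -0.85, 0, 0, 0, 0, 0, 0.1, -0.85, 0, 0, 0, 0, 0, 0.1, -0.85, 0, 0, 0, 0, 0, 0.1, -0.85, 0, 0, 0, 0, 0, 0.1, -0.85, 0, 0, 0, 0, 0, 0.1, -0.85, 0, 0, 0, 0, 0, 0.1, -0.85, 0, 0, 0, 0, 0, 0.1, -0.85, 0, 0, 0, 0, 0, 0.1, -0.85, 0, 0, 0, 0, 0, 0.1, -0.85, 0, 0, 0, 0, 0]'

```text
t: 5.75
tool_pos: [0.6745, -0.0011, 0.1544]
orientation: [3.034, -0.813, -0.006]
force: [0.0, -0.3, -0.3]
opening: 0.0213
gripper_force: 19.8
```

apply_moves --steps '[0, 0, 0, 0, 0, -1, 0, 0, 0, 0, 0, 0, -1, 0, 0, 0, 0, 0, 0, -1, 0, 0, 0, 0, 0, 0, -1, 0, 0, 0, 0, 0, 0, -1, 0, 0, 0, 0, 0, 0, -1, 0, 0, 0, 0, 0, 0, -1, 0, 0, 0, 0, 0, 0, -1, 0, 0, 0, 0, 0, 0, -1, 0, 0, 0, 0, 0, 0, -1, 0]'

```text
t: 6.58
tool_pos: [0.6738, -0.0023, 0.1543]
orientation: [-3.031, -0.821, 0.006]
force: [-0.3, -0.5, -1.0]
opening: 0.0218
gripper_force: 19.8
```

apply_moves --steps '[0, 0, 0, 0, 0, -1, 0, 0, 0, 0, 0, 0, -1, 0, 0, 0, 0, 0, 0, -1, 0, 0, 0, 0, 0, 0, -1, 0, 0, 0, 0, 0, 0, -1, 0, 0, 0, 0, 0, 0, -1, 0, 0, 0, 0, 0, 0, -1, 0, 0, 0, 0, 0, 0, -1, 0, 0, 0, 0, 0, 0, -1, 0, 0, 0, 0, 0, 0, -1, 0, 0, 0, 0, 0, 0, 0, 0, 0, 0, 0, 0, 0, 0, 0]'

```text
t: 7.58
tool_pos: [0.6742, -0.0023, 0.1551]
orientation: [-2.223, -2.216, 0.003]
force: [0.1, -0.0, -1.3]
opening: 0.0218
gripper_force: 19.8
```

Run:
```python
from seg import *
go([.678,-.002,.016],90)
T=snap("top");S=snap("scene")
# lower half, now free
m=blob(T,"top",(405,250),white,32);print("lower",outline("top",m,.045))
def up(im,x,y): return cv2.resize(im[y-40:y+40,x-40:x+40],(390,390),interpolation=cv2.INTER_CUBIC)
cv2.imwrite("pics/crop4.png",np.hstack([up(T,405,250),up(S,325,265)])[:,:,::-1])
for c in("top","scene"):
    for r in eyes.place_of(c,"lower_face")[:1]: print(r,ray(c,r["xy"],.045))
# blue keys
keys=[]
for c,im,near in(("top",T,(405,250)),("scene",S,(235,248))):
    h=cv2.cvtColor(im,cv2.COLOR_RGB2HSV).astype(int);m=((h[...,0]>98)&(h[...,0]<125)&(h[...,1]>85)).astype(np.uint8)
    k=np.zeros_like(m);cv2.circle(k,near,28,1,-1);m*=k
    n,l,st,ce=cv2.connectedComponentsWithStats(m)
    for i in range(1,n):
        if st[i,4]>3: print(c,st[i,4],ce[i].round(1),ray(c,ce[i],.050 if c=="top" else .049).round(4))
np.save("T.npy",T);np.save("S.npy",S)
```

```text
t 7.5833 pos [ 0.6742 -0.0023  0.1551] yaw 89.81 tilt [-3.e-03  2.e-04 -1.e+00] open 0.0218 f [ 0.1 -0.  -1.3] q [-0.08  0.37  1.33  0.    1.45 -0.08]
units [0.01 0.14 4.64]
az units (tool) -0.03 level turn x,y units [-0.03 -0.  ]
lower ((493.8, -255.5), [82.0, 105.6], np.float32(163.9), 530)
{'xy': [405.5, 243.8], 'conf': 0.63} [ 0.50329155 -0.25688559  0.045     ]
{'xy': [233.7, 249.2], 'conf': 0.56} [ 0.50378553 -0.25847172  0.045     ]
top 4 [419.5 235.5] [ 0.5282 -0.3001  0.05  ]
scene 10 [229.5 235. ] [ 0.445  -0.2719  0.049 ]
scene 10 [249.2 237.9] [ 0.4627 -0.2112  0.049 ]
scene 11 [219.8 255.6] [ 0.5313 -0.2987  0.049 ]
scene 10 [240.5 259. ] [ 0.5499 -0.2374  0.049 ]
```

View pics/crop4.png

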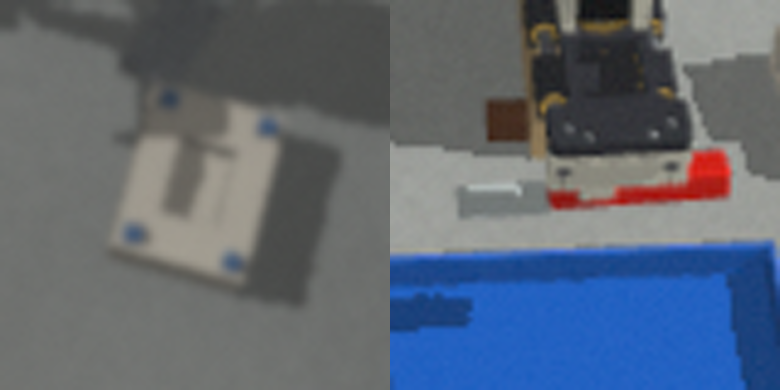

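The crop shows the scraper held above the tray's near region, along its length. The lower half is clear, with four keys centred near (0.497,-0.255) and yaw about -16.7°. Lowering and releasing with a limited opening.

apply_moves --steps '[0, 0.14, 1, 0, 0, 0, 0, 0, 0, 1, 0, 0, 0, 0, 0, 0, 1, 0, 0, 0, 0, 0, 0, 1, 0, 0, 0, 0, 0, 0, 0.3, 0, 0, 0, 0, 0, 0, 0.25, 0, 0, 0, 0, 0, 0, 0, 0, 0, 0, 0, 0, 0, 0, 0, 0, 0, 45, 0, 0, 0, 0, 0, 0, 45, 0, 0, 0, 0, 0, 0, 45, 0, 0, 0, 0, 0, 0, 45]'

```text
t: 8.7
tool_pos: [0.6806, -0.0024, 0.0223]
orientation: [2.22, 2.22, 0.003]
force: [0.6, -0.6, -0.1]
opening: 0.0408
gripper_force: 0.0
```

apply_moves --steps '[0, 0, -1, 0, 0, 0, 45, 0, 0, -1, 0, 0, 0, 45, 0, 0, -1, 0, 0, 0, 45, 0, 0, -1, 0, 0, 0, 45, 0, 0, -1, 0, 0, 0, 60, 0, 0, 0, 0, 0, 0, 60]'

```text
t: 9.2
tool_pos: [0.6836, -0.0027, 0.1803]
orientation: [2.215, 2.214, 0.013]
force: [0.6, -0.3, 2.9]
opening: 0.051
gripper_force: 0.0
```

Run:
```python
from seg import *
S=snap("scene")
r=eyes.place_of("scene","scraper_mid")[0];print(r,ray("scene",r["xy"],.015))
go([.490,.195,.16],5.4)
x,y=325,280
cv2.imwrite("pics/crop5.png",cv2.resize(S[y-60:y+60,x-60:x+60],(400,400))[:,:,::-1])
# upper handle in scene: network
r=eyes.place_of("scene","upper_grip")[0];print(r,ray("scene",r["xy"],.065))
```

```text
{'xy': [326.1, 296.4], 'conf': 0.87} [0.6839814  0.00349264 0.015     ]
t 9.3 pos [ 0.6811 -0.0026  0.1738] yaw 89.99 tilt [ 5.3e-03 -4.0e-04 -1.0e+00] open 0.0551 f [-0.9  0.6  0.3] q [-0.08  0.36  1.3  -0.    1.47 -0.08]
units [ 6.58 -6.37  0.42]
az units (tool) 14.1 level turn x,y units [0.05 0.  ]
{'xy': [381.7, 235.9], 'conf': 0.95} [0.50223301 0.19483968 0.065     ]
```

View pics/crop5.png

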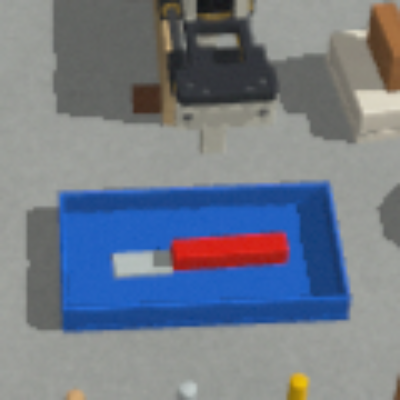

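The scraper lies in the tray, released. On to the upper half.

apply_moves --steps '[0.83, -0.78, 0, 0, 0, 0, 60, 0.83, -0.78, 0, 0, 0, 0, 60, 0.83, -0.78, 0, 0, 0, 0, 60, 0.83, -0.78, 0, 0, 0, 0, 60, 0.83, -0.78, 0, 0, 0, 0, 60, 0.83, -0.78, 0, 0, 0, 0, 60, 0.83, -0.78, 0, 0, 0, 0, 60, 0.83, -0.78, 0, 0, 0, 0, 60]'

```text
t: 10.02
tool_pos: [0.4898, 0.1974, 0.1685]
orientation: [-2.221, -2.22, 0.005]
force: [0.7, 0.4, -0.0]
opening: 0.0555
gripper_force: 0.0
```

apply_moves --steps '[0, 0, 0, 0, 0, 1, 60, 0, 0, 0, 0, 0, 1, 60, 0, 0, 0, 0, 0, 1, 60, 0, 0, 0, 0, 0, 1, 60, 0, 0, 0, 0, 0, 1, 60, 0, 0, 0, 0, 0, 1, 60, 0, 0, 0, 0, 0, 1, 60]'

```text
t: 10.6
tool_pos: [0.491, 0.1965, 0.1685]
orientation: [-2.873, -1.27, 0.005]
force: [0.8, 0.1, -0.2]
opening: 0.056
gripper_force: 0.0
```

apply_moves --steps '[0, 0, 0, 0, 0, 1, 60, 0, 0, 0, 0, 0, 1, 60, 0, 0, 0, 0, 0, 1, 60, 0, 0, 0, 0, 0, 1, 60, 0, 0, 0, 0, 0, 1, 60, 0, 0, 0, 0, 0, 1, 60, 0, 0, 0, 0, 0, 1, 60, 0, 0, 0, 0, 0, 0.12, 60, 0, 0, 0, 0, 0, 0, 60, 0, 0, 0, 0, 0, 0, 60]'

```text
t: 11.43
tool_pos: [0.4917, 0.1966, 0.1696]
orientation: [3.138, 0.15, -0.003]
force: [-0.0, -0.2, 0.5]
opening: 0.0556
gripper_force: 0.0
```

Run:
```python
from seg import *
go([.493,.196,.052],5.3)
S=snap("scene")
x,y=382,225
cv2.imwrite("pics/crop6.png",cv2.resize(S[y-50:y+50,x-50:x+50],(400,400))[:,:,::-1])
for p in([.493,.196,.09],[.493,.196,.065]): print((proj("scene",p)-[332,175])*4)
a=np.radians(5.3);X=np.array([np.cos(a),np.sin(a),0]);Y=np.array([-np.sin(a),np.cos(a),0])
print("pred slab top corners px",[((proj("scene",np.array([.493,.196,.04])+sx*.055*X+sy*.042*Y)-[332,175])*4).round(0).tolist() for sx,sy in((1,1),(1,-1),(-1,-1),(-1,1))])
print("pred bar top corners px",[((proj("scene",np.array([.493,.196,.09])+sx*.035*X+sy*.012*Y)-[332,175])*4).round(0).tolist() for sx,sy in((1,1),(1,-1),(-1,-1),(-1,1))])
```

```text
t 11.4333 pos [0.4917 0.1966 0.1696] yaw 5.47 tilt [-1.7e-03 -5.0e-04 -1.0e+00] open 0.0556 f [-0.  -0.2  0.5] q [ 0.28 -0.03  1.74  0.    1.43  1.76]
units [0.05 0.02 3.92]
az units (tool) 0.03 level turn x,y units [0.   0.02]
[201.73950844 211.63608862]
[197.95920654 235.18226001]
pred slab top corners px [[267.0, 302.0], [161.0, 315.0], [124.0, 217.0], [225.0, 204.0]]
pred bar top corners px [[230.0, 241.0], [200.0, 245.0], [174.0, 183.0], [204.0, 179.0]]
```

View pics/crop6.png

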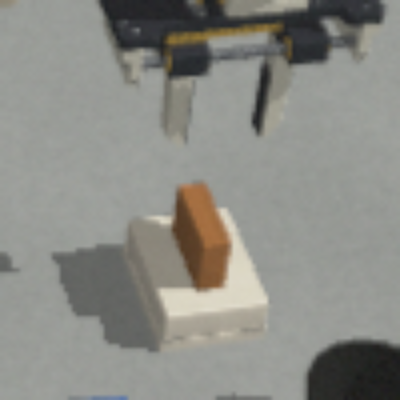

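The predicted corners match the picture to about 1 px. Descending to grip the handle.

apply_moves --steps '[0.05, 0, 1, 0, 0, 0, 60, 0, 0, 1, 0, 0, 0, 60, 0, 0, 1, 0, 0, 0, 60, 0, 0, 0.6, 0, 0, 0, 60, 0, 0, 0.35, 0, 0, 0, 60, 0, 0, 0, 0, 0, 0, 60, 0, 0, 0, 0, 0, 0, 0, 0, 0, 0, 0, 0, 0, 0, 0, 0, 0, 0, 0, 0, 0, 0, 0, 0, 0, 0, 0, 0, 0, 0, 0, 0, 0, 0, 0]' --grip_force 45

```text
t: 12.4
tool_pos: [0.4946, 0.1972, 0.0533]
orientation: [-3.138, -0.145, -0.003]
force: [-0.8, 1.0, -0.4]
opening: 0.027
gripper_force: 0.0
```

apply_moves --steps '[0, 0, 0, 0, 0, 0, 0, 0, 0, 0, 0, 0, 0, 0, 0, 0, -0.3, 0, 0, 0, 0, 0, 0, -0.8, 0, 0, 0, 0, 0, 0, -1, 0, 0, 0, 0, 0, 0, -1, 0, 0, 0, 0, 0, 0, -1, 0, 0, 0, 0, 0, 0, -1, 0, 0, 0, 0, 0, 0, -0.9, 0, 0, 0, 0, 0, 0, 0, 0, 0, 0, 0, 0, 0, 0, 0, 0, 0, 0, 0]'

```text
invalid input
```

Run:
```python
from seg import *
go([.498,-.256,.23],-16.6)
print(robot.read_state()["gripper_force"])
```

```text
t 12.4 pos [0.4946 0.1972 0.0533] yaw 5.28 tilt [ 1.9e-03  6.0e-04 -1.0e+00] open 0.027 f [-0.8  1.  -0.4] q [0.28 0.09 1.84 0.   1.2  1.76]
units [-1.27 15.05 -5.9 ]
az units (tool) 3.65 level turn x,y units [-0.   -0.02]
0.0
```

apply_moves --steps '[0, 0, 0, 0, 0, 0, 0, 0, 0, 0, 0, 0, 0, 0, 0, 0, 0, 0, 0, 0, 0, 0, 0, -0.3, 0, 0, 0, 0, 0, 0, -0.8, 0, 0, 0, 0, 0, 0, -1, 0, 0, 0, 0, 0, 0, -1, 0, 0, 0, 0, 0, 0, -1, 0, 0, 0, 0, 0, 0, -1, 0, 0, 0, 0, 0, 0, -0.8, 0, 0, 0, 0, 0, 0, 0, 0, 0, 0, 0]'

```text
t: 13.32
tool_pos: [0.4961, 0.1979, 0.2353]
orientation: [-3.136, -0.145, -0.013]
force: [0.9, 0.7, -3.4]
opening: 0.0235
gripper_force: 45.0
```

Run:
```python
from seg import *
go([.498,-.256,.23],-16.6)
print(robot.read_state()["gripper_force"],robot.read_state()["wrist_torque"])
S=snap("scene")
x,y=375,170
cv2.imwrite("pics/crop7.png",cv2.resize(S[y-50:y+50,x-50:x+50],(400,400))[:,:,::-1])
```

```text
t 13.3167 pos [0.4961 0.1979 0.2353] yaw 5.29 tilt [ 0.008   0.0027 -1.    ] open 0.0235 f [ 0.9  0.7 -3.4] q [ 0.28 -0.06  1.66  0.    1.54  1.76]
units [-1.33 15.07  0.14]
az units (tool) 3.65 level turn x,y units [-0.02 -0.08]
44.98810172080994 [ 0.07221872 -0.16476545 -0.004704  ]
```

View pics/crop7.png

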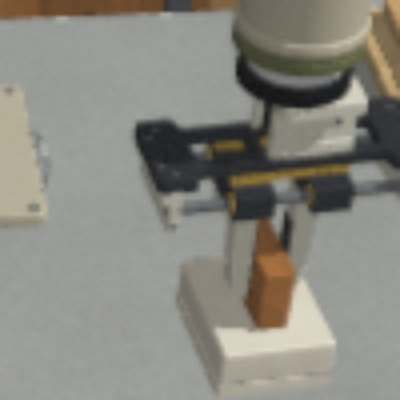

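The upper half is held level and high. Carrying it across the board.

apply_moves --steps '[-0.1, 0.5, 0, 0, 0, 0, 0, -0.1, 0.9, 0, 0, 0, 0, 0, -0.1, 1, 0, 0, 0, 0, 0, -0.1, 1, 0, 0, 0, 0, 0, -0.1, 1, 0, 0, 0, 0, 0, -0.1, 1, 0, 0, 0, 0, 0, -0.1, 1, 0, 0, 0, 0, 0, -0.1, 1, 0, 0, 0, 0, 0, -0.1, 1, 0, 0, 0, 0, 0, -0.1, 1, 0, 0, 0, 0, 0, -0.1, 1, 0, 0, 0, 0, 0, -0.1, 1, 0, 0, 0, 0, 0]'

```text
t: 14.37
tool_pos: [0.4877, -0.1477, 0.2256]
orientation: [-3.136, -0.145, 0.007]
force: [0.4, 0.4, -4.7]
opening: 0.024
gripper_force: 45.0
```

apply_moves --steps '[-0.1, 1, 0, 0, 0, 0, 0, 0, 1, 0, 0, 0, 0, 0, 0, 1, 0, 0, 0, 0, 0, 0, 0.6, 0, 0, 0, 0, 0, 0, 0, 0, 0, 0, 0.9, 0, 0, 0, 0, 0, 0, 0.9, 0, 0, 0, 0, 0, 0, 0.9, 0, 0, 0, 0, 0, 0, 0.95, 0, 0, 0, 0, 0, 0, 0, 0, 0, 0, 0, 0, 0, 0, 0]'

```text
t: 15.2
tool_pos: [0.4953, -0.254, 0.2263]
orientation: [-3.107, 0.449, 0.006]
force: [0.2, 0.9, -4.8]
opening: 0.024
gripper_force: 45.0
```

Run:
```python
from seg import *
go([.498,-.256,.15],-16.7)
```

```text
t 15.2 pos [ 0.4953 -0.254   0.2263] yaw -16.44 tilt [-0.0034  0.0024 -1.    ] open 0.024 f [ 0.2  0.9 -4.8] q [-0.57  0.01  1.6   0.    1.54  1.29]
units [0.12 0.04 2.54]
az units (tool) 0.04 level turn x,y units [-0.01  0.04]
```

apply_moves --steps '[0.12, 0.04, 0.7, 0, 0, 0.04, 0, 0, 0, 1, 0, 0, 0, 0, 0, 0, 0.8, 0, 0, 0, 0, 0, 0, 0.5, 0, 0, 0, 0, 0, 0, 0.27, 0, 0, 0, 0, 0, 0, 0, 0, 0, 0, 0, 0, 0, 0, 0, 0, 0, 0, 0, 0, 0, 0, 0, 0, 0]'

```text
t: 15.87
tool_pos: [0.5003, -0.2574, 0.1325]
orientation: [3.107, -0.459, 0.003]
force: [-0.0, 0.3, -4.1]
opening: 0.0237
gripper_force: 45.0
```

```bash
cat > look.py <<'E'
from seg import *
import sys
go([.498,-.256,.1115],-16.7)
s=robot.read_state();C=s["tool_pos"]+[0,0,.0135]
T=snap("top");S=snap("scene")
x0,y0=200,200
I=cv2.resize(S[y0:y0+75,x0:x0+75],(600,600),interpolation=cv2.INTER_CUBIC)
def crn(c,yaw,z):
    a=np.radians(yaw);X=np.array([np.cos(a),np.sin(a),0]);Y=np.array([-np.sin(a),np.cos(a),0])
    return np.array([proj("scene",np.array([c[0],c[1],z])+sx*.055*X+sy*.042*Y) for sx,sy in((1,1),(1,-1),(-1,-1),(-1,1))])
for c,yaw,z,col in((C,-16.5,C[2]-.065,(0,0,255)),(C,-16.5,C[2]-.025,(0,0,255)),((.498,-.256),-16.7,.045,(0,200,0))):
    p=((crn(c,yaw,z)-[x0,y0]+.5)*8).astype(np.int32);cv2.polylines(I,[p],True,col[::-1],1)
cv2.imwrite("pics/%s.png"%sys.argv[1],I[:,:,::-1])
for c in("top","scene"):
    r=eyes.place_of(c,"upper_grip")
    if r: print(c,r[0]["conf"],ray(c,r[0]["xy"],C[2]),"assumed",C)
h=cv2.cvtColor(S,cv2.COLOR_RGB2HSV).astype(int);m=((h[...,0]>98)&(h[...,0]<125)&(h[...,1]>85)).astype(np.uint8)
k=np.zeros_like(m);cv2.circle(k,(235,248),28,1,-1);m*=k
n,l,st,ce=cv2.connectedComponentsWithStats(m)
for i in range(1,n):
    if st[i,4]>3: print(st[i,4],ray("scene",ce[i],.049).round(4))
E
python3 look.py crop8
```

```text
t 15.8667 pos [ 0.5003 -0.2574  0.1325] yaw -16.8 tilt [ 0.0018 -0.0011 -1.    ] open 0.0237 f [-0.   0.3 -4.1] q [-0.57  0.08  1.7  -0.    1.36  1.3 ]
units [-0.09 -0.02  0.7 ]
az units (tool) -0.02 level turn x,y units [ 0.01 -0.02]
top 0.56 [ 0.48878281 -0.25765439  0.14595728] assumed [ 0.50026072 -0.25737001  0.14595728]
scene 0.62 [ 0.50094273 -0.25533948  0.14595728] assumed [ 0.50026072 -0.25737001  0.14595728]
5 [ 0.4633 -0.2087  0.049 ]
10 [ 0.532  -0.2984  0.049 ]
10 [ 0.5499 -0.2374  0.049 ]
```

View pics/crop8.png

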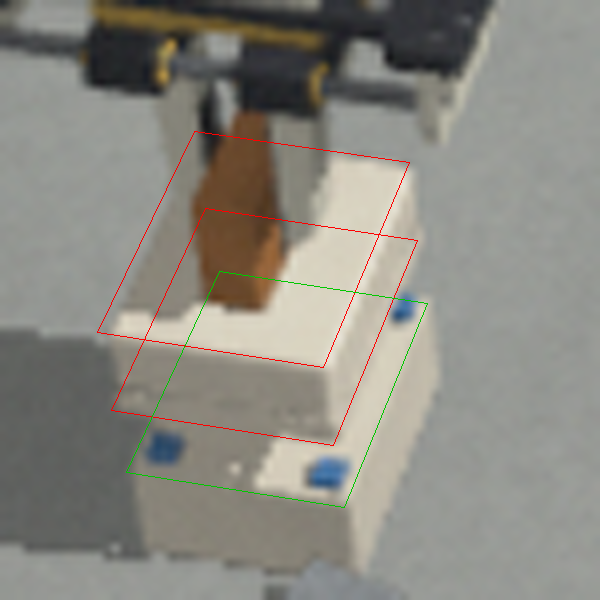

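The overlay shows the projected outlines of both halves offset by the same ~5 px from what is seen. They therefore agree relative to each other to about 1 mm, and the half is level and square. Lowering the last 21 mm slowly.

apply_moves --steps '[-0.08, -0.02, 0.2, 0, 0, 0, 0, 0, 0, 0.2, 0, 0, 0, 0, 0, 0, 0.15, 0, 0, 0, 0, 0, 0, 0.1, 0, 0, 0, 0, 0, 0, 0, 0, 0, 0, 0, 0, 0, 0, 0, 0, 0, 0, 0, 0, 0, 0, 0, 0, 0]'

```text
t: 16.65
tool_pos: [0.4974, -0.2557, 0.1116]
orientation: [3.108, -0.461, 0.0]
force: [1.3, -0.1, -3.8]
opening: 0.024
gripper_force: 45.0
```

```bash
python3 look.py crop9
```

```text
t 16.65 pos [ 0.4974 -0.2557  0.1116] yaw -16.86 tilt [ 0. -0. -1.] open 0.024 f [ 1.3 -0.1 -3.8] q [-0.57  0.1   1.72 -0.    1.32  1.3 ]
units [0.02 0.   0.  ]
az units (tool) -0.03 level turn x,y units [ 0. -0.]
top 0.69 [ 0.49020453 -0.24390372  0.1251038 ] assumed [ 0.49741135 -0.25568744  0.1251038 ]
scene 0.86 [ 0.49774758 -0.25103699  0.1251038 ] assumed [ 0.49741135 -0.25568744  0.1251038 ]
4 [ 0.5358 -0.2988  0.049 ]
```

View pics/crop9.png

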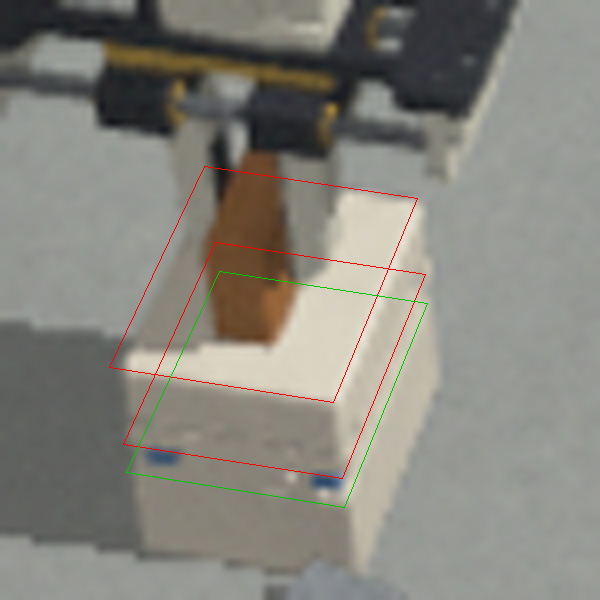

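The picture shows the upper half level and square over the lower, with the gap at the expected ~15 mm and edges aligned. Handing in.

```bash
python3 -c "
from h import *
print(robot.close_job())"
```

```text
the job is handed in; nothing more can be done
None
```

The job is handed in at about 17 s; no verdict came back. The scraper lies released in the tray, and by my measurements the upper half is gripped about 15 mm above the lower half, level, square and centred to roughly 1–2 mm.

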